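# Start the plate shaker at its controls and hold the run button

## Robot

A 6-joint arm with a two-finger parallel gripper is mounted at the origin on a cart in front of the work surface, level with it; the furniture and walls round the work are solid. World frame = base frame: x ahead of the robot, y to its left, z up, the work surface at z = 0. Lengths are in m, angles in rad, forces in N, time in s.
With the tool pointing down it reaches from about 0.35 to 0.775 m from the base axis. Payload 7.3 kg.
Tool frame: the origin (TCP) lies at the very end of the fingers, on their centre line; the grasp point (between the pads) lies 19 mm behind it; z points along the fingers, y is the line along which they close (so a half turn about z gives the same grasp; the last joint's range is limited). The gripper opens to 92 mm and grips with 3 to 60 N. Pads are 19 mm wide; open, the fingers measure 130 mm over their backs; the gripper's body (75 mm by 190 mm) begins 47 mm behind the grasp point.
Start: joints at [1.077, 0.342, 1.524, -0, 1.275, -0.146], TCP at [0.179, 0.494, 0.202] pointing down, gripper open.
Joint ranges: [-2.53, 2.53], [-0.77, 2.02], [0.04, 2.7], [-1, 4.14], [0.28, 2.66], [-3.11, 3.11]. Speed limits (rad/s): [2.57, 2.57, 3.14, 3.14, 3.14, 3.14].

## Interface

Orientations are given as [roll, pitch, yaw] about the fixed x, y, z axes, in that order (R = Rz(yaw) Ry(pitch) Rx(roll)).
In Python, from cell import observe, read_camera, get_calibration, hand_in, search_frame gives the robot as it stands.
- The arm moves only by the tool step_arm, never from a script. Its argument "commands" is a list of rows, each an object with "translation": the shift along the tool's x, y, z in mm, a list of three; "roll": the turn about the tool's z in rad. In form: [{"translation": [x, y, z], "roll": roll}, ...]. A call has 1 to 20 rows; each row shifts and turns the commanded pose from where the row before left it, along the tool's axes as they then stand; what a row does not reach is not made up. A row lasts 1/12 s, in which the tool goes at most 41.7 mm and 7.16 degrees, less where a joint would pass 70% of its speed; a pose out of reach is approached as far as the arm can. A call is refused whole if a number of a shift passes 41.7 or a number of a turn 0.125, either way. A call with a gripper value outside its range is refused whole. "fingers" is the opening, from 0 (shut) to 1 (fully open), set as the call begins (left out, the last holds). The fingers move at their own pace and stop on an object; "grip_force" is the grip in N (left out, the last holds). Time passes only in rows, so rows that do not move let the fingers close. It gives the time, the measured TCP pose, the force, the opening and the grip force at its end, in the units of the state.
- observe(): the state, without advancing time (a new reading comes with each control period).
- read_camera(name): name is "side" or "top"; returns the picture (480x640x3 uint8, red, green, blue); there is no depth.
- get_calibration(name): a dict with "camera_matrix" (3x3 intrinsics, pixels), "dist_coeffs" ([k1, k2, p1, p2, k3] as OpenCV has them; the pictures are not rectified), "world_from_camera" (4x4, takes a point from camera to world coordinates). Camera axes: x right, y up, looking along -z (the intrinsics and any distortion apply to the point x, -y, -z); pixel columns grow to the right and rows downward; lengths in m; the calibration is good to about 2 mm. A picture is of the moment at which its call begins. get_calibration takes no time and is no camera call.
- hand_in(): hands the job in; it is judged then, once.
Trained networks look in the newest picture that a camera, given by its name, has taken for a name from the list of things; names that differ only in an ending like _2 or _b are one class to them, and where a whole thing is asked for, a point or a joint stands for the part that bears it (a point fixed in the world has none). Each returns a list of dicts, best first, with "confidence" (0 to 1); they miss things now and then, are a little off and sometimes report something else, mostly with a low value. They report only what shows in the picture. A call takes as long as a camera call.
- search_frame(camera, name): "at" ([x, y, z] in m, in world coordinates, good to about 4 mm: the middle of the surface that is visible of it).
The state is a dict: "time": time; "qpos": joint angles; "qvel": joint speeds; "joint_efforts": joint torques, N m; "tool_pos": TCP position; "tool_rot": TCP orientation; "contact_force": force on the tool from outside, world axes, zero at the start; "torque": the same for the moment, N m; "opening": finger opening in m; "grip_force": force on a finger pad.
Only numpy, scipy, OpenCV 4.12 (cv2) and the standard library are available. Lean on these libraries where they do the work, as an engineer would, in place of code of your own. Each camera call takes 0.05 s, during which the arm holds its last target. There are 200 camera calls.

## Task

Start the microplate shaker with closed fingertips, pressing three of its four controls in this order: first tip the rocker switch over by pressing its raised end all the way down, next push the square key down until it stays latched at the bottom, and last press the small flat round button down and keep it held; the program finishes while the fingers are still holding that button down. Do not press the wide mushroom-headed stop button. Pick nothing up, and leave the plate on the shaker and the bottle, carton and timer beside it where they are.

Things in the scene. Friction and masses are not known exactly. Their poses are not given: they have to be found in the camera images.
- shaker: Fixed microplate shaker, low white housing 160 x 310 x 49 mm (its x, y, z). Origin: centre of its underside on the bench; x to its back, y to its left. Plate platform on its left half; on its right half four black 60 mm square mounts (upper face 53 mm above the bench) at x -36 or 36, y -116 or -44 mm. Which control sits on which mount varies; controls share the shaker's axes.
- rocker_end (a point): Where to press the white rocker switch (26 mm wide along the shaker's y, 45 mm long along its x): on the upper face of its far (+x) wing, 18 mm out from the pivot line, which runs along y over the mount's centre. This far end bears a thin dark line and always starts raised. The point moves with the rocker.
- rocker (a joint): Rocker angle in rad: 0 to 0.05 at the start, 0.40 fully over (far end down at its stop). Stays where left (friction about 2.5 N at the pressing place). Top is a shallow V with its valley on the pivot line, 63 mm above the bench; the far wing rises outward by 0.32 rad at 0 and falls by 0.08 rad at 0.40, so rocker_end sinks from 69 to 61.5 mm above the bench.
- latch_top (a point): Centre of the upper face of the square key, a white block 24 x 24 mm with flat top, standing 13 mm above its mount (66 mm above the bench) at the start.
- latch_key (a joint): How far the square key is pushed down, in m: 0 to 0.001 at the start, 0.007 at its bottom stop. It moves against a steady friction of about 2.5 N and stays down where it is left.
- run_top (a point): Centre of the upper face of the small round run button, a flat white disc 26 mm in diameter in a thin dark collar, standing 12 mm above its mount (65 mm above the bench) when up.
- run_button (a joint): How far the round run button is pressed, in m: 0 up, 0.006 at its bottom stop. A spring pushes it back: 1.5 N starts it, 5 N holds it at the bottom.
- stop_top (a point): Centre of the top of the stop button, a white mushroom head 38 mm in diameter, 21.5 mm above its mount (74.5 mm above the bench). Leave it alone.
- stop_button (a joint): How far the stop button is pressed, in m: 0 up, 0.005 at the bottom; light spring, 4 N at the bottom.
- plate: White-topped 96-well microplate with a dark base, loose on the shaker's platform between low aluminium lips; 86 x 127 x 25 mm, origin at the centre of its underside, 58 mm above the bench. Its top, 83 mm above the bench, stands about 15 mm above the controls; its near edge is about 62 mm from the centres of the left pair of controls.
- small_bottle: Small white screw-cap bottle standing right of the shaker, 25 mm in diameter, 58 mm tall; origin at the centre of its underside. Loose.
- carton: Folding carton of white, blue and green, right of the shaker, 79 x 112 x 52 mm; origin at the centre of its underside. Loose.
- timer: Flat white bench timer with three dark keys, right of and in front of the shaker, 60 x 58 x 16 mm; origin at the centre of its underside. Loose, no moving keys.

How it is judged:
By the outcome, as a careful person would: the job done as asked, in the order asked, and still so for the second after the job is handed in, while the arm keeps its last pose, push and grip.
It also fails if it takes over 38 s, if anything falls off the work surface, if the arm or the gripper's body presses on something with over 40 N, if the wrist force passes 120 N, or if a joint passes its speed limit or range.

## Working session

There is one attempt and no reset: what is moved stays moved. The work goes in short steps, Python scripts to look and compute and a tool call to move; the robot and the scene stay as the last step left them, time stands still between calls to the robot, and variables do not carry over. Pictures are saved under pics/ and viewed, at most 10 in all, crops included, and the job is handed in when it is done.

Besides the shell and the picture viewer there is one more tool, called as a command line: name --argument value ..., lists and objects as JSON in quotes. step_arm: Moves the arm, as the interface text tells. Its arguments: {"type":"object","properties":{"commands":{"type":"array"},"fingers":{"type":"number"},"grip_force":{"type":"number"}},"required":["commands"]}

```bash
mkdir -p pics; python3 - <<'E'
from cell import *
import cv2
for c in ("top","side"):
    im=read_camera(c); cv2.imwrite(f"pics/{c}0.png",im[:,:,::-1])
    for n in ("shaker","rocker_end","latch_top","run_top","stop_top","plate"):
        print(c,n,[([round(v,4) for v in d["at"]],round(d["confidence"],2)) for d in search_frame(c,n)[:2]])
s=observe();print(s["time"],s["tool_pos"],s["tool_rot"],s["contact_force"],s["opening"])
E
```

```text
top shaker [([0.4606, 0.0325, 0.049], 0.89), ([0.5148, -0.0878, 0.0728], 0.16)]
top rocker_end [([0.4429, -0.0986, 0.0594], 0.73)]
top latch_top [([0.5054, -0.0187, 0.0679], 0.44)]
top run_top [([0.4326, -0.027, 0.0653], 0.44), ([0.5324, -0.4695, 0.0551], 0.25)]
top stop_top [([0.5135, -0.0879, 0.0723], 0.71), ([0.4589, 0.0973, 0.0734], 0.22)]
top plate [([0.4574, 0.0961, 0.0727], 0.68)]
side shaker [([0.4374, -0.0259, 0.0475], 0.95)]
side rocker_end [([0.4414, -0.1014, 0.0615], 0.57)]
side latch_top []
side run_top [([0.431, -0.0302, 0.065], 0.67)]
side stop_top [([0.5078, -0.0225, 0.063], 0.5), ([0.5125, -0.0924, 0.0751], 0.46)]
side plate [([0.45, 0.0827, 0.0824], 0.85)]
0.7 [0.17890761 0.49360459 0.20234955] [ 3.14146575e+00 -3.56088683e-06  2.79381508e+00] [-0.40667948  0.24487251  0.20580153] 0.0916990841770493
```

View pics/top0.png

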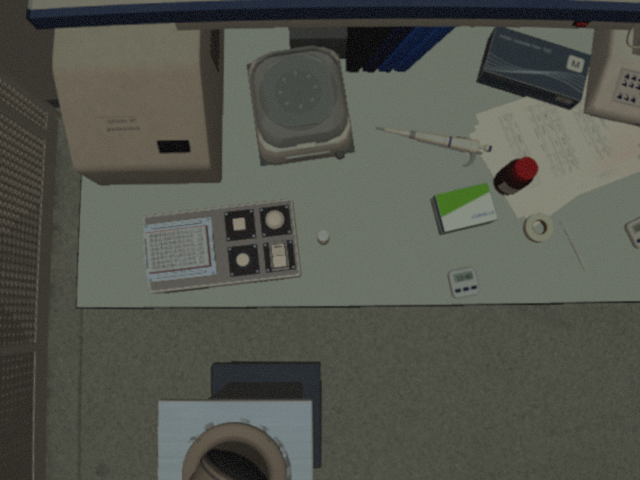

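View pics/side0.png

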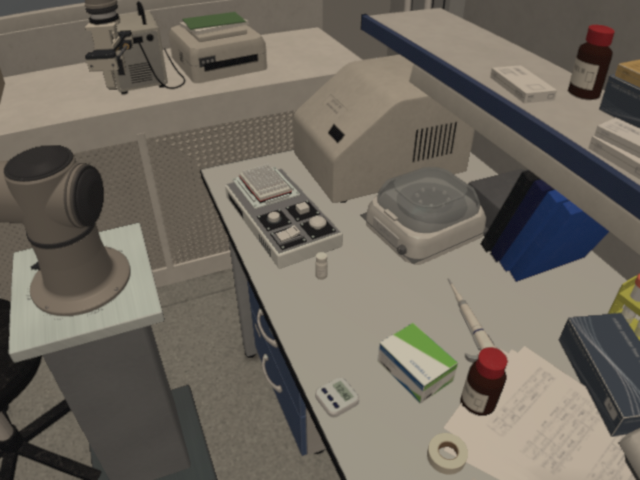

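The top view shows the key at about (238,223), stop at (274,219), run at (243,260) and rocker at (278,257). The side view agrees. Next I'll fit the shaker pose from the dark mounts.

```bash
cat > h.py <<'E'
import numpy as np,cv2
from cell import *
def ray(c,uv,z):
    k=get_calibration(c);K=np.array(k["camera_matrix"]);D=np.array(k["dist_coeffs"]);T=np.array(k["world_from_camera"])
    p=cv2.undistortPoints(np.array(uv,float).reshape(-1,1,2),K,D).reshape(-1,2)
    d=np.c_[p[:,0],-p[:,1],-np.ones(len(p))]@T[:3,:3].T; o=T[:3,3]
    return o+d*((z-o[2])/d[:,2])[:,None]
def proj(c,P):
    k=get_calibration(c);K=np.array(k["camera_matrix"]);D=np.array(k["dist_coeffs"]);T=np.array(k["world_from_camera"])
    q=(np.array(P,float)-T[:3,3])@T[:3,:3]; q=q*[1,-1,-1]
    return cv2.projectPoints(q,np.zeros(3),np.zeros(3),K,D)[0].reshape(-1,2)
E
python3 - <<'E'
from h import *
from scipy.optimize import minimize
G={};
for c in ("top","side"):
    G[c]=cv2.GaussianBlur(cv2.cvtColor(read_camera(c),cv2.COLOR_RGB2GRAY).astype(np.float32),(0,0),.7)
# samples: mount ring dark (inside 30mm) vs just outside (white housing)
t=np.linspace(-1,1,25)
sq=lambda r:np.r_[np.c_[t*r,0*t+r],np.c_[t*r,0*t-r],np.c_[0*t+r,t*r],np.c_[0*t-r,t*r]]
def W(p,r,z):
    L=np.vstack([sq(r)+[a,b] for a in(-36,36) for b in(-116,-44)])/1000
    cs,sn=np.cos(p[2]),np.sin(p[2])
    return np.c_[p[0]+cs*L[:,0]-sn*L[:,1],p[1]+sn*L[:,0]+cs*L[:,1],0*L[:,0]+z]
def samp(c,P):
    u=proj(c,P).astype(np.float32);return cv2.remap(G[c],u[:,:1],u[:,1:],cv2.INTER_CUBIC).mean()
def cost(p,cams): return sum(samp(c,W(p,26.5,.053))-samp(c,W(p,34.5,.050)) for c in cams)
for cams in(("top",),("side",),("top","side")):
    best=min((minimize(cost,[.46+dx,.028+dy,th],args=(cams,),method="Nelder-Mead",options=dict(initial_simplex=np.array([[.46+dx,.028+dy,th],[.47+dx,.028+dy,th],[.46+dx,.038+dy,th],[.46+dx,.028+dy,th+.05]])))
      for dx in(-.01,0,.01) for dy in(-.01,0,.01) for th in(.05,.12)),key=lambda r:r.fun)
    p=best.x;print(cams,p.round(4),round(best.fun,1))
    cs,sn=np.cos(p[2]),np.sin(p[2])
    for n,a,b in(("rock",-18,-116),("latch",36,-44),("run",-36,-44),("stop",36,-116)):
        print(n,round(p[0]*1000+cs*a-sn*b,1),round(p[1]*1000+sn*a+cs*b,1))
im=read_camera("top")[:,:,::-1].copy()
crop=cv2.resize(im[190:300,140:310],None,fx=4.5,fy=4.5,interpolation=cv2.INTER_CUBIC)
for P in proj("top",W(p,30,.053)):
    cv2.circle(crop,tuple(int(v) for v in ((P-[140,190]+.5)*4.5)),1,(0,0,255),-1)
cv2.imwrite("pics/crop.png",crop)
E
```

```text
Traceback (most recent call last):
  File "h.py", line 9, in proj
    k=get_calibration(c);K=np.array(k["camera_matrix"]);D=np.array(k["dist_coeffs"]);T=np.array(k["world_from_camera"])
ValueError: time passes only in moves, steps and waits
```

Too many calibration calls, so I'll cache it.

```bash
sed -i 's/^def ray/import functools\nget_calibration=functools.lru_cache(get_calibration)\ndef ray/' h.py
cat > fit.py <<'E'
from h import *
from scipy.optimize import minimize
G={};I={}
for c in ("top","side"):
    I[c]=read_camera(c)
    G[c]=cv2.GaussianBlur(cv2.cvtColor(I[c],cv2.COLOR_RGB2GRAY).astype(np.float32),(0,0),.7)
t=np.linspace(-1,1,25)
sq=lambda r:np.r_[np.c_[t*r,0*t+r],np.c_[t*r,0*t-r],np.c_[0*t+r,t*r],np.c_[0*t-r,t*r]]
def W(p,r,z):
    L=np.vstack([sq(r)+[a,b] for a in(-36,36) for b in(-116,-44)])/1000
    cs,sn=np.cos(p[2]),np.sin(p[2])
    return np.c_[p[0]+cs*L[:,0]-sn*L[:,1],p[1]+sn*L[:,0]+cs*L[:,1],0*L[:,0]+z]
def samp(c,P):
    u=proj(c,P).astype(np.float32);return cv2.remap(G[c],u[:,:1],u[:,1:],cv2.INTER_CUBIC).mean()
def cost(p,cams): return sum(samp(c,W(p,26.5,.053))-samp(c,W(p,34.5,.050)) for c in cams)
for cams in(("top",),("side",),("top","side")):
    best=min((minimize(cost,[.46+dx,.028+dy,th],args=(cams,),method="Nelder-Mead",options=dict(initial_simplex=np.array([[.46+dx,.028+dy,th],[.47+dx,.028+dy,th],[.46+dx,.038+dy,th],[.46+dx,.028+dy,th+.05]])))
      for dx in(-.01,0,.01) for dy in(-.01,0,.01) for th in(.05,.12)),key=lambda r:r.fun)
    p=best.x;print(cams,p.round(4),round(best.fun,1))
    cs,sn=np.cos(p[2]),np.sin(p[2])
    for n,a,b in(("rock",-18,-116),("latch",36,-44),("run",-36,-44),("stop",36,-116)):
        print(n,round(p[0]*1000+cs*a-sn*b,1),round(p[1]*1000+sn*a+cs*b,1))
crop=cv2.resize(I["top"][190:300,140:310,::-1],None,fx=4.5,fy=4.5,interpolation=cv2.INTER_CUBIC)
for P in proj("top",W(p,30,.053)):
    cv2.circle(crop,tuple(int(v) for v in ((P-[140,190]+.5)*4.5)),1,(0,0,255),-1)
cv2.imwrite("pics/crop.png",crop)
s=observe();print(s["time"])
E
python3 fit.py
```

```text
('top',) [0.4644 0.0225 0.1069] -43.1
rock 458.9 -94.7
latch 504.9 -17.4
run 433.3 -25.1
stop 512.6 -89.0
('side',) [0.465  0.0187 0.0871] -38.5
rock 457.2 -98.5
latch 504.7 -22.0
run 433.0 -28.3
stop 511.0 -93.8
('top', 'side') [0.4646 0.0215 0.0985] -78.0
rock 458.1 -95.7
latch 504.7 -18.7
run 433.1 -25.8
stop 511.8 -90.4
0.9
```

View pics/crop.png

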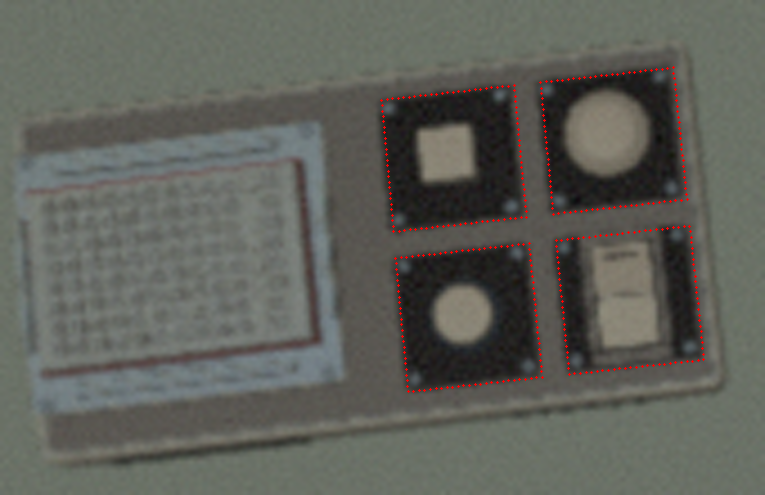

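The fit sits well on the mounts in the crop (rocker's dark line at its far end, about crop (620,255)). Targets in mm are rocker_end (458,-96), latch (505,-19) and run (433,-26). I'll turn and close the fingers first, then travel.

step_arm --commands '[{"translation":[0,0,0],"roll":-0.112},{"translation":[0,0,0],"roll":-0.112},{"translation":[0,0,0],"roll":-0.112},{"translation":[0,0,0],"roll":-0.111},{"translation":[0,0,0],"roll":0},{"translation":[0,0,0],"roll":0}]' --fingers 0 --grip_force 20

```text
time: 1.4
tool_pos: [0.1789, 0.4936, 0.2023]
tool_rot: [3.142, 0.0, -3.046]
contact_force: [0.7, 0.1, -0.2]
opening: 0.0564
grip_force: 0.0
```

step_arm --commands '[{"translation":[-11,-30.7,4],"roll":0},{"translation":[-11,-30.7,4],"roll":0},{"translation":[-11,-30.7,4],"roll":0},{"translation":[-11,-30.7,4],"roll":0},{"translation":[-11,-30.7,4],"roll":0},{"translation":[-11,-30.7,4],"roll":0},{"translation":[-11,-30.7,4],"roll":0},{"translation":[-11,-30.7,4],"roll":0},{"translation":[-11,-30.7,4],"roll":0},{"translation":[-11,-30.7,4],"roll":0},{"translation":[-11,-30.7,4],"roll":0},{"translation":[-11,-30.7,4],"roll":0},{"translation":[-11,-30.7,4],"roll":0},{"translation":[-11,-30.7,4],"roll":0},{"translation":[-11,-30.7,4],"roll":0},{"translation":[-11,-30.7,4],"roll":0},{"translation":[-11,-30.7,4],"roll":0},{"translation":[-11,-30.7,4],"roll":0},{"translation":[-11,-30.7,4],"roll":0},{"translation":[-11,-30.7,4],"roll":0}]'

```text
time: 3.07
tool_pos: [0.4592, -0.0973, 0.1222]
tool_rot: [-3.142, 0.0, -3.047]
contact_force: [0.8, 1.1, -0.2]
opening: 0.0003
grip_force: 0.0
```

step_arm --commands '[{"translation":[0,0,0],"roll":0},{"translation":[0,0,0],"roll":0},{"translation":[0,0,0],"roll":0},{"translation":[0,0,0],"roll":0}]'

```text
time: 3.4
tool_pos: [0.4581, -0.0945, 0.1224]
tool_rot: [3.141, -0.0, -3.043]
contact_force: [-0.6, 0.1, -0.5]
opening: 0.0004
grip_force: 0.0
```

step_arm --commands '[{"translation":[0,-0.5,10],"roll":0},{"translation":[0,0,10],"roll":0},{"translation":[0,0,10],"roll":0},{"translation":[0,0,10],"roll":0},{"translation":[0,0,3],"roll":0},{"translation":[0,0,0],"roll":0},{"translation":[0,0,0],"roll":0}]'

```text
time: 3.98
tool_pos: [0.4588, -0.0955, 0.0798]
tool_rot: [-3.142, 0.0, -3.042]
contact_force: [-0.2, 1.5, -0.3]
opening: 0.0004
grip_force: 0.0
```

```bash
cat > look.py <<'E'
import sys
from h import *
s=observe();x,y,z=s["tool_pos"]
print(s["time"],s["tool_pos"].round(4))
im=read_camera("side")[:,:,::-1]
cv2.imwrite("pics/"+sys.argv[1],cv2.resize(im[140:280,210:360],None,fx=4,fy=4,interpolation=cv2.INTER_CUBIC))
E
python3 look.py s1.png
```

```text
3.9833 [ 0.4588 -0.0955  0.0798]
```

View pics/s1.png

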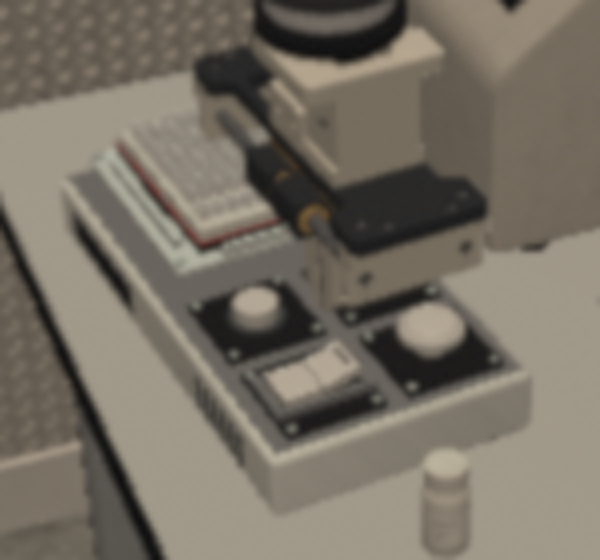

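The view shows the gripper well left of and behind the rocker, which doesn't match the reported TCP. I'll check this before pressing.

```bash
python3 - <<'E'
from h import *
s=observe();p=s["tool_pos"];print(s["time"],p.round(4),s["qpos"].round(3) if hasattr(s["qpos"],"round") else s["qpos"])
print(((proj("side",[p,p+[0,0,.066]])-[210,140])*4).round(), proj("top",[p,p+[0,0,.1]]).round())
a=read_camera("side")[130:280,200:360,::-1];b=read_camera("top")[190:300,180:300,::-1]
f=lambda i:cv2.resize(i,(390,int(390*i.shape[0]/i.shape[1])),interpolation=cv2.INTER_CUBIC)
a,b=f(a),f(b);h=max(len(a),len(b));o=np.zeros((h,790,3),np.uint8);o[:len(a),:390]=a;o[:len(b),400:]=b
cv2.imwrite("pics/s2.png",o)
E
```

```text
4.0333 [ 0.459  -0.0957  0.08  ] [-0.369  0.386  1.844  0.     0.91  -2.04 ]
[[340. 337.]
 [337. 234.]] [[278. 245.]
 [273. 238.]]
```

View pics/s2.png

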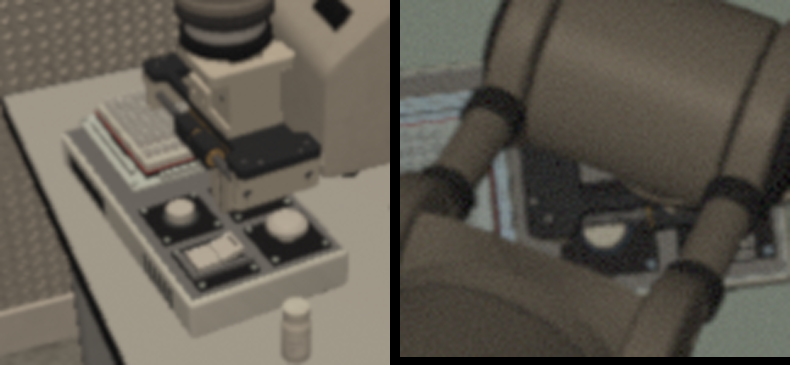

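```bash
python3 - <<'E'
from h import *
from scipy.spatial.transform import Rotation as R
s=observe();p=s["tool_pos"];T=R.from_euler("xyz",s["tool_rot"]).as_matrix()
im=read_camera("side")[:,:,::-1]
x0,y0,f=220,130,6
a=cv2.resize(im[y0:y0+98,x0:x0+130],None,fx=f,fy=f,interpolation=cv2.INTER_CUBIC)
a=cv2.convertScaleAbs(a,alpha=1.4)
def box(x,y,z0,z1,col):
    c=np.array([[i*x,j*y,z] for z in(z0,z1) for i,j in((-1,-1),(1,-1),(1,1),(-1,1))])@T.T+p
    q=((proj("side",c)-[x0,y0]+.5)*f).astype(int)
    for i in range(4):
        for u,v in((i,(i+1)%4),(4+i,4+(i+1)%4),(i,i+4)): cv2.line(a,tuple(map(int,q[u])),tuple(map(int,q[v])),col,1)
box(.0095,.019,0,-.066,(0,0,255));box(.0375,.095,-.066,-.1,(0,255,0))
cv2.imwrite("pics/s3.png",a)
E
```

```text
(no output)
```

View pics/s3.png

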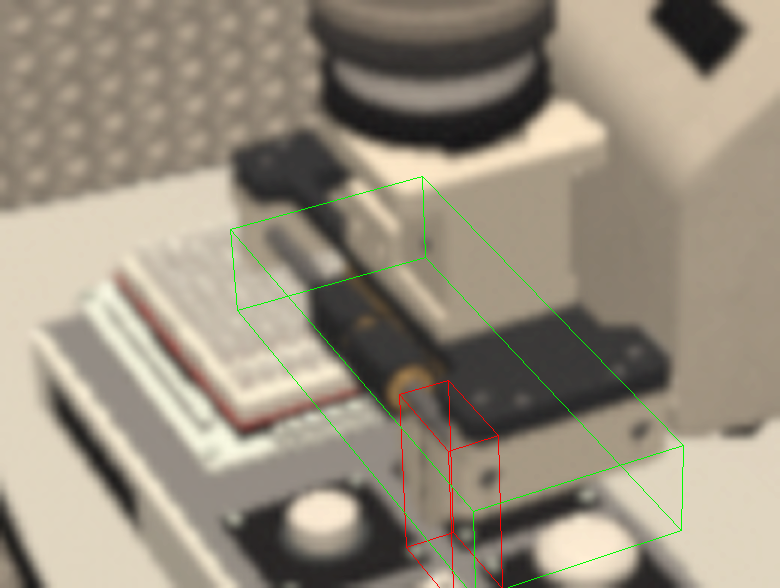

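The body appears about 45 mm off from the simple model. I'll raise the arm, open the fingers and compare pictures to see where they really are.

step_arm --commands '[{"translation":[0,0,-10],"roll":0},{"translation":[0,0,-10],"roll":0},{"translation":[0,0,-10],"roll":0},{"translation":[0,0,0],"roll":0},{"translation":[0,0,0],"roll":0}]'

```text
time: 4.6
tool_pos: [0.4591, -0.0962, 0.1098]
tool_rot: [-3.141, 0.001, -3.043]
contact_force: [-0.7, 0.3, -1.0]
opening: 0.0004
grip_force: 0.0
```

```bash
python3 -c "
from cell import *;import numpy as np
np.save('closed.npy',read_camera('side'));np.save('closedt.npy',read_camera('top'));print(observe()['tool_pos'])"
```

```text
[ 0.45841282 -0.09600547  0.10890981]
```

step_arm --commands '[{"translation":[0,0,0],"roll":0},{"translation":[0,0,0],"roll":0},{"translation":[0,0,0],"roll":0},{"translation":[0,0,0],"roll":0},{"translation":[0,0,0],"roll":0},{"translation":[0,0,0],"roll":0},{"translation":[0,0,0],"roll":0},{"translation":[0,0,0],"roll":0}]' --fingers 0.8

```text
time: 5.37
tool_pos: [0.4587, -0.0961, 0.1093]
tool_rot: [3.142, 0.0, -3.042]
contact_force: [0.1, 0.8, -0.2]
opening: 0.0492
grip_force: 0.0
```

```bash
python3 - <<'E'
from h import *
from scipy.spatial.transform import Rotation as R
s=observe();p=s["tool_pos"];T=R.from_euler("xyz",s["tool_rot"]).as_matrix();o=s["opening"];print(s["time"],p,o)
A=np.load("closed.npy")[:,:,::-1];B=read_camera("side")[:,:,::-1]
d=cv2.absdiff(A,B).max(2);print("diff bbox side",cv2.boundingRect((cv2.medianBlur(d,3)>25).astype(np.uint8)))
x0,y0,f=225,130,4
out=[]
for im,fo in((A,0),(B,o)):
    a=cv2.convertScaleAbs(cv2.resize(im[y0:y0+120,x0:x0+99],None,fx=f,fy=f,interpolation=cv2.INTER_CUBIC),alpha=1.4)
    for sg in(-1,1):
        c=np.array([[i*.0095,sg*(fo/2+j*.019),z] for z in(0,-.066) for i,j in((-1,0),(1,0),(1,1),(-1,1))])@T.T+p
        q=((proj("side",c)-[x0,y0]+.5)*f).astype(int)
        for i in range(4):
            for u,v in((i,(i+1)%4),(4+i,4+(i+1)%4),(i,i+4)): cv2.line(a,tuple(map(int,q[u])),tuple(map(int,q[v])),(0,0,255),1)
    out.append(a)
cv2.imwrite("pics/s4.png",np.hstack(out))
E
```

```text
5.3667 [ 0.45870665 -0.09608002  0.10929971] 0.0492374948271561
diff bbox side (265, 157, 43, 55)
```

View pics/s4.png

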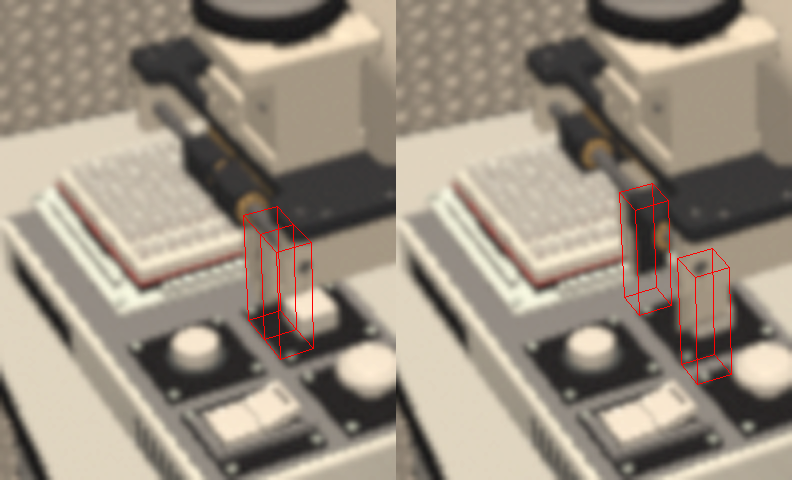

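```bash
python3 - <<'E'
from h import *
s=observe();p=s["tool_pos"]
A=np.load("closed.npy");B=read_camera("side");At=np.load("closedt.npy");Bt=read_camera("top")
d=cv2.medianBlur(cv2.absdiff(A,B).max(2),3);dt=cv2.medianBlur(cv2.absdiff(At,Bt).max(2),3)
for th in(8,12,16,25):print(th,cv2.boundingRect((d[140:300,200:360]>th).astype(np.uint8)),cv2.boundingRect((dt[150:320,180:360]>th).astype(np.uint8)))
print("tips side",(proj("side",[p])).round(1),"top",proj("top",[p,p+[0,0,.066]]).round(1))
f=4
def c(i,x0,y0,w=99,h=75): return cv2.convertScaleAbs(cv2.resize(i[y0:y0+h,x0:x0+w],None,fx=f,fy=f,interpolation=cv2.INTER_CUBIC),alpha=1.6)
D=lambda x:cv2.cvtColor(x,cv2.COLOR_GRAY2BGR)*2
cv2.imwrite("pics/s5.png",np.vstack([np.hstack([D(c(d,240,155)),c(Bt[:,:,::-1],225,200)]),np.hstack([c(At[:,:,::-1],225,200),D(c(dt,225,200))])]))
E
```

```text
8 (64, 0, 46, 74) (0, 0, 143, 137)
12 (64, 0, 46, 74) (29, 64, 101, 68)
16 (64, 16, 46, 58) (57, 90, 72, 22)
25 (65, 16, 45, 57) (58, 90, 71, 22)
tips side [[294.6 213.1]] top [[276.6 243.5]
 [273.8 238.9]]
```

View pics/s5.png

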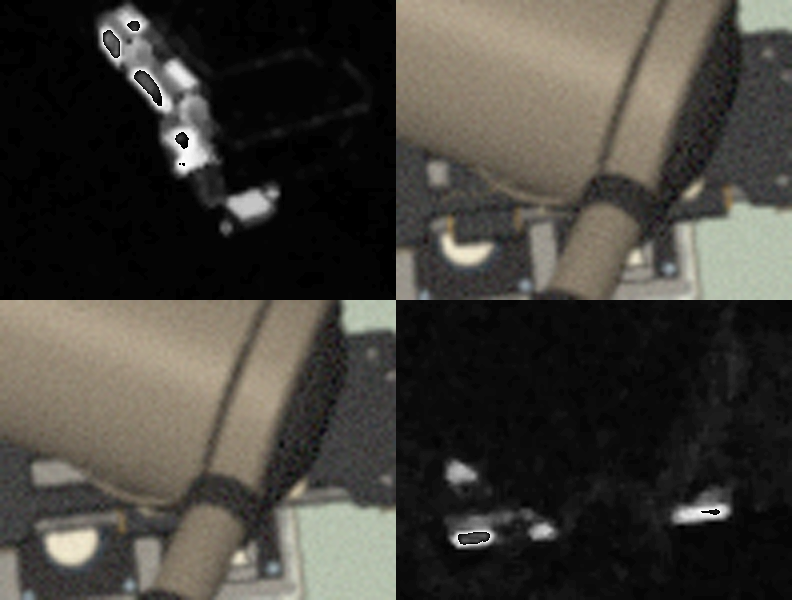

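Laterally the gripper matches in the top view. Only the visible tip height looks about 30 mm off, and contact force will settle that. I'll close the fingers and descend slowly.

step_arm --commands '[{"translation":[0,0,5],"roll":0},{"translation":[0,0,5],"roll":0},{"translation":[0,0,5],"roll":0},{"translation":[0,0,5],"roll":0},{"translation":[0,0,5],"roll":0},{"translation":[0,0,5],"roll":0},{"translation":[0,0,0],"roll":0},{"translation":[0,0,0],"roll":0},{"translation":[0,0,0],"roll":0},{"translation":[0,0,0],"roll":0}]' --fingers 0

```text
time: 6.35
tool_pos: [0.4589, -0.0961, 0.0795]
tool_rot: [-3.141, 0.001, -3.042]
contact_force: [0.5, 0.8, 0.1]
opening: 0.004
grip_force: 0.0
```

step_arm --commands '[{"translation":[0,0,2],"roll":0},{"translation":[0,0,2],"roll":0},{"translation":[0,0,2],"roll":0},{"translation":[0,0,1],"roll":0},{"translation":[0,0,1],"roll":0},{"translation":[0,0,1],"roll":0},{"translation":[0,0,1],"roll":0},{"translation":[0,0,0],"roll":0}]'

```text
time: 7.02
tool_pos: [0.4586, -0.096, 0.0691]
tool_rot: [3.141, -0.0, -3.042]
contact_force: [-1.2, 0.5, 0.1]
opening: 0.0002
grip_force: 0.0
```

step_arm --commands '[{"translation":[0,0,1],"roll":0},{"translation":[0,0,1],"roll":0},{"translation":[0,0,1],"roll":0},{"translation":[0,0,1],"roll":0}]'

```text
time: 7.35
tool_pos: [0.4587, -0.0961, 0.0652]
tool_rot: [3.142, 0.0, -3.042]
contact_force: [-0.1, 0.2, -0.1]
opening: 0.0008
grip_force: 0.0
```

step_arm --commands '[{"translation":[0,0,1],"roll":0},{"translation":[0,0,1],"roll":0},{"translation":[0,0,1],"roll":0}]'

```text
time: 7.6
tool_pos: [0.4587, -0.0961, 0.0622]
tool_rot: [3.141, -0.0, -3.042]
contact_force: [0.0, -0.3, -0.1]
opening: 0.0005
grip_force: 0.0
```

No contact at the reported 62 mm. I'll measure the tip in the side picture against the empty-scene picture.

```bash
python3 - <<'E'
from h import *
from scipy.spatial.transform import Rotation as R
s=observe();p=s["tool_pos"];T=R.from_euler("xyz",s["tool_rot"]).as_matrix();print(s["time"],p.round(4))
A=cv2.imread("pics/side0.png");B=read_camera("side")[:,:,::-1]
d=cv2.medianBlur(cv2.absdiff(A,B).max(2),3)
for u in range(276,330,3):
    r=np.where(d[150:250,u]>15)[0]; print(u,150+r.max() if len(r) else None,end="; ")
print()
for dz in(0,.015,.03,.045):
    c=np.array([[i*.0095,j*.019,0] for i,j in((-1,-1),(1,-1),(1,1),(-1,1))])@T.T+p+[0,0,dz]
    print(dz,proj("side",c).round().tolist())
c=np.array([[i*.0375,j*.095,-.066] for i,j in((-1,-1),(1,-1),(1,1),(-1,1))])@T.T+p
print("body",proj("side",c).round().tolist())
f=5;x0,y0=250,150
cv2.imwrite("pics/s6.png",cv2.convertScaleAbs(cv2.resize(B[y0:y0+100,x0:x0+110],None,fx=f,fy=f,interpolation=cv2.INTER_CUBIC),alpha=1.5))
E
```

```text
7.6 [ 0.4587 -0.0961  0.0622]
276 197; 279 201; 282 204; 285 208; 288 219; 291 215; 294 220; 297 222; 300 221; 303 221; 306 220; 309 218; 312 219; 315 218; 318 217; 321 213; 324 214; 327 214; 
0 [[303.0, 234.0], [295.0, 237.0], [287.0, 227.0], [295.0, 225.0]]
0.015 [[303.0, 229.0], [295.0, 231.0], [287.0, 222.0], [295.0, 219.0]]
0.03 [[303.0, 223.0], [295.0, 226.0], [287.0, 216.0], [295.0, 214.0]]
0.045 [[303.0, 217.0], [295.0, 220.0], [287.0, 211.0], [295.0, 208.0]]
body [[333.0, 225.0], [299.0, 237.0], [259.0, 188.0], [290.0, 179.0]]
```

View pics/s6.png

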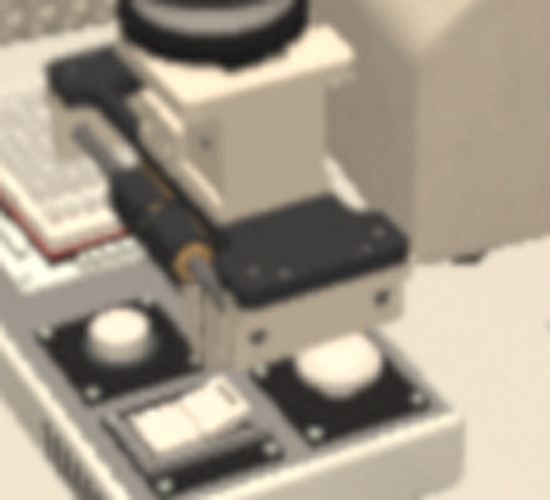

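The picture shows the whole gripper about 30–33 mm higher than reported: the body corners are 13 px up, with no lateral shift. Contact should therefore come at a reading of about 38–40 mm. I'll continue down carefully.

step_arm --commands '[{"translation":[0,0,2],"roll":0},{"translation":[0,0,2],"roll":0},{"translation":[0,0,2],"roll":0},{"translation":[0,0,2],"roll":0},{"translation":[0,0,2],"roll":0},{"translation":[0,0,2],"roll":0},{"translation":[0,0,1],"roll":0},{"translation":[0,0,1],"roll":0}]'

```text
time: 8.32
tool_pos: [0.4587, -0.0961, 0.0481]
tool_rot: [3.141, -0.0, -3.042]
contact_force: [-0.5, -0.3, -0.5]
opening: 0.0005
grip_force: 0.0
```

step_arm --commands '[{"translation":[0,0,1],"roll":0},{"translation":[0,0,1],"roll":0},{"translation":[0,0,1],"roll":0},{"translation":[0,0,1],"roll":0}]'

```text
time: 8.65
tool_pos: [0.4589, -0.0961, 0.0444]
tool_rot: [-3.141, 0.0, -3.042]
contact_force: [-0.1, -1.2, 2.2]
opening: 0.0003
grip_force: 1.3
```

step_arm --commands '[{"translation":[0,0,1],"roll":0},{"translation":[0,0,1],"roll":0},{"translation":[0,0,1],"roll":0}]'

```text
time: 8.9
tool_pos: [0.4593, -0.0961, 0.0415]
tool_rot: [-3.141, 0.001, -3.043]
contact_force: [1.6, 0.7, 2.1]
opening: 0.0009
grip_force: 1.4
```

step_arm --commands '[{"translation":[0,0,1],"roll":0},{"translation":[0,0,1],"roll":0},{"translation":[0,0,1],"roll":0}]'

```text
time: 9.15
tool_pos: [0.4592, -0.0962, 0.0384]
tool_rot: [-3.141, 0.001, -3.042]
contact_force: [1.7, 0.6, 6.7]
opening: 0.0009
grip_force: 3.1
```

step_arm --commands '[{"translation":[0,0,1],"roll":0},{"translation":[0,0,1],"roll":0}]'

```text
time: 9.32
tool_pos: [0.4593, -0.0963, 0.0374]
tool_rot: [-3.141, 0.001, -3.042]
contact_force: [-3.2, 3.1, 26.5]
opening: 0.0003
grip_force: 13.0
```

The rocker is at its stop: about 7 mm of travel at low force, then a sharp rise. That makes the height offset about 24.5 mm. Next is the square key.

step_arm --commands '[{"translation":[0,0,-5],"roll":0},{"translation":[0,0,-10],"roll":0},{"translation":[0,0,-15],"roll":0},{"translation":[-13.4,18,0],"roll":0},{"translation":[-13.4,18,0],"roll":0},{"translation":[-13.4,18,0],"roll":0},{"translation":[-13.4,18,0],"roll":0},{"translation":[0,0,0],"roll":0},{"translation":[0,0,0],"roll":0},{"translation":[0,0,0],"roll":0},{"translation":[0,0,0],"roll":0}]'

```text
time: 10.23
tool_pos: [0.5041, -0.0197, 0.066]
tool_rot: [3.141, -0.001, -3.043]
contact_force: [-0.2, 0.1, -1.3]
opening: 0.0002
grip_force: 0.0
```

```bash
python3 - <<'E'
from h import *
s=observe();print(s["time"],s["tool_pos"].round(4))
for n in("rocker_end","stop_top","latch_top","run_top"):print(n,[([round(v,4) for v in d["at"]],round(d["confidence"],2)) for d in (read_camera("side") is not None and search_frame("side",n))[:2]])
im=read_camera("side")[:,:,::-1];f=5;x0,y0=250,150
cv2.imwrite("pics/s7.png",cv2.convertScaleAbs(cv2.resize(im[y0:y0+100,x0:x0+110],None,fx=f,fy=f,interpolation=cv2.INTER_CUBIC),alpha=1.5))
E
```

```text
10.2333 [ 0.5041 -0.0197  0.066 ]
rocker_end [([0.4434, -0.1022, 0.0596], 0.72)]
stop_top [([0.5091, -0.0932, 0.0771], 0.74)]
latch_top [([0.4319, -0.03, 0.0639], 0.64), ([0.5033, -0.0254, 0.0625], 0.44)]
run_top []
```

View pics/s7.png

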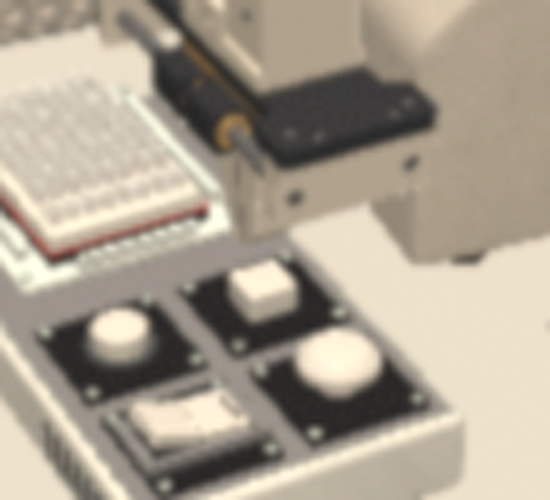

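The rocker's far end is down and its near end is up, at about (195,415) in the crop. The key at (262,285) is clear below the fingers. Now I'll press it.

step_arm --commands '[{"translation":[0,0,5],"roll":0},{"translation":[0,0,5],"roll":0},{"translation":[0,0,5],"roll":0},{"translation":[0,0,3],"roll":0},{"translation":[0,0,2],"roll":0},{"translation":[0,0,2],"roll":0},{"translation":[0,0,1],"roll":0},{"translation":[0,0,1],"roll":0},{"translation":[0,0,1],"roll":0},{"translation":[0,0,0],"roll":0}]'

```text
time: 11.52
tool_pos: [0.505, -0.0191, 0.0414]
tool_rot: [3.142, 0.0, -3.042]
contact_force: [-0.4, -0.6, 1.1]
opening: 0.0006
grip_force: 0.0
```

step_arm --commands '[{"translation":[0,0,1],"roll":0},{"translation":[0,0,1],"roll":0},{"translation":[0,0,1],"roll":0},{"translation":[0,0,1],"roll":0}]'

```text
time: 11.85
tool_pos: [0.505, -0.0191, 0.0374]
tool_rot: [-3.142, 0.0, -3.042]
contact_force: [-0.5, 0.2, 2.2]
opening: 0.0001
grip_force: 1.2
```

step_arm --commands '[{"translation":[0,0,1],"roll":0},{"translation":[0,0,1],"roll":0}]'

```text
time: 12.02
tool_pos: [0.5051, -0.0192, 0.0353]
tool_rot: [-3.142, 0.0, -3.042]
contact_force: [-0.4, 0.7, 1.2]
opening: 0.0003
grip_force: 1.2
```

step_arm --commands '[{"translation":[0,0,1],"roll":0},{"translation":[0,0,0.5],"roll":0}]'

```text
time: 12.18
tool_pos: [0.5051, -0.0192, 0.0346]
tool_rot: [-3.141, 0.001, -3.042]
contact_force: [-4.6, 1.2, 14.8]
opening: 0.0005
grip_force: 7.6
```

The key bottomed at a reading of 34.6 mm, which gives the same offset. Next is the run button, 72 mm nearer.

step_arm --commands '[{"translation":[0,0,-5],"roll":0},{"translation":[0,0,-10],"roll":0},{"translation":[0,0,-10],"roll":0},{"translation":[18,0,0],"roll":0},{"translation":[18,0,0],"roll":0},{"translation":[18,0,0],"roll":0},{"translation":[18,0,0],"roll":0},{"translation":[0,0,0],"roll":0},{"translation":[0,0,0],"roll":0},{"translation":[0,0,5],"roll":0},{"translation":[0,0,5],"roll":0},{"translation":[0,0,3],"roll":0},{"translation":[0,0,2],"roll":0},{"translation":[0,0,1],"roll":0},{"translation":[0,0,0],"roll":0},{"translation":[0,0,0],"roll":0}]'

```text
time: 13.52
tool_pos: [0.4334, -0.0262, 0.0427]
tool_rot: [3.141, -0.0, -3.042]
contact_force: [0.6, 0.2, -0.1]
opening: 0.0005
grip_force: 0.0
```

step_arm --commands '[{"translation":[0,0,1],"roll":0},{"translation":[0,0,1],"roll":0},{"translation":[0,0,1],"roll":0},{"translation":[0,0,1],"roll":0},{"translation":[0,0,1],"roll":0}]'

```text
time: 13.93
tool_pos: [0.4335, -0.0263, 0.038]
tool_rot: [-3.141, 0.001, -3.042]
contact_force: [-0.4, -0.1, 2.4]
opening: 0.0
grip_force: 1.5
```

step_arm --commands '[{"translation":[0,0,1],"roll":0},{"translation":[0,0,1],"roll":0},{"translation":[0,0,1],"roll":0}]'

```text
time: 14.18
tool_pos: [0.4334, -0.0263, 0.0349]
tool_rot: [-3.142, 0.0, -3.042]
contact_force: [-0.5, -0.4, 5.0]
opening: 0.0002
grip_force: 2.4
```

step_arm --commands '[{"translation":[0,0,1],"roll":0},{"translation":[0,0,0],"roll":0}]'

```text
time: 14.35
tool_pos: [0.4335, -0.0263, 0.0346]
tool_rot: [-3.141, 0.001, -3.042]
contact_force: [-3.3, 0.8, 14.9]
opening: 0.0003
grip_force: 7.2
```

The button is at its bottom stop, held with 15 N. I'll hold briefly, confirm the force is steady and hand in.

step_arm --commands '[{"translation":[0,0,0],"roll":0},{"translation":[0,0,0],"roll":0},{"translation":[0,0,0],"roll":0},{"translation":[0,0,0],"roll":0},{"translation":[0,0,0],"roll":0},{"translation":[0,0,0],"roll":0}]'

```text
time: 14.85
tool_pos: [0.4335, -0.0263, 0.0347]
tool_rot: [-3.141, 0.001, -3.042]
contact_force: [-4.5, 1.7, 14.1]
opening: 0.0003
grip_force: 7.2
```

```bash
python3 -c "
from cell import *
s=observe();print(s['time'],s['tool_pos'],s['contact_force'])
if s['contact_force'][2]>8: print(hand_in())"
```

```text
14.85 [ 0.43353532 -0.02631013  0.03466172] [-4.47182     1.69292364 14.14792902]
the job is handed in; nothing more can be done
None
```

I tipped the rocker over, pushed the square key to its bottom stop, and handed in at 14.85 s with the fingers holding the run button down at about 14 N; no judging result came back.

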